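# Pack out the glue clamp and hold the joint shut

### The arm

A 6-joint arm with a two-finger parallel gripper is mounted at the origin on a cart in front of the work surface, level with it; the furniture and walls round the work are solid. World frame = base frame: x ahead of the robot, y to its left, z up, the work surface at z = 0. Lengths are in m, angles in rad, forces in N, time in s.
With the tool pointing down it reaches from about 0.2 to 0.875 m from the base axis. Payload 3.4 kg.
Tool frame: the origin (TCP) lies between the finger pads; the fingertips stand 25 mm ahead of it and the grasp point (between the pads) lies 6 mm ahead of it (r.nose_length is the z of the fingertips in the tool frame, in m); z points along the fingers, y is the line along which they close (so a half turn about z gives the same grasp; the last joint's range is limited). The gripper opens to 94 mm and grips with 3 to 60 N. Pads are 16 mm wide; open, the fingers measure 119 mm over their backs; the gripper's body (75 mm by 177 mm) begins 78 mm behind the grasp point.
Start: joints at [-1.402, 0.276, 1.505, -0, 1.361, -0.121], TCP at [0.164, -0.551, 0.23] pointing down, gripper open.
Joint ranges: [-2.89, 2.89], [-0.75, 2.08], [0.22, 2.7], [-1.18, 4.32], [0.11, 2.71], [-2.7, 2.7]. Speed limits (rad/s): [2.57, 2.57, 3.14, 3.14, 3.14, 3.14].

### API

Orientations are given as a unit quaternion [w, x, y, z].
In Python, from plant import r, gripper_to, inverse_kinematics, vision, models, telemetry gives the robot as it stands. Calls block until the motion is done:
- r.move_to(position, orientation): joint-space move of the TCP to a pose.
- r.move_l(position, rot=None, vel=0.15, guard=None): straight line of the TCP; rot=None keeps the orientation; vel is the mean speed in m/s. With guard (N) it stops when the force on the tool has changed by that much, and returns True; else False.
- r.movej(angles): joint-space move.
- gripper_to(opening, f_grip=None): finger opening in m; f_grip is the grip in N (None keeps the last); returns when the fingers have stopped.
- r.hold(seconds).
- inverse_kinematics(position, orientation): joint angles nearest the present ones, or None.
- vision.snapshot(name): name is "side" or "top"; returns the picture (384x512x3 uint8, red, green, blue); there is no depth.
- vision.get_calibration(name): a dict with "fx", "fy", "cx", "cy" (pixels), "D" ([k1, k2, p1, p2, k3] as OpenCV has them; the pictures are not rectified), "position" and "orientation" of the camera in the world. Camera axes: x right, y down, z forward; pixel columns grow to the right and rows downward; lengths in m; the calibration is good to about 2 mm. A picture is of the moment at which its call begins. get_calibration takes no time and is no camera call.
A pose or a line that the arm cannot do raises r.PlanningError and nothing moves.
- r.sign_off(): hands the job in; it is judged then, once.
Trained networks look in the newest picture that a camera, given by its name, has taken for a name from the list of things; names that differ only in an ending like _2 or _b are one class to them, and where a whole thing is asked for, a point or a joint stands for the part that bears it (a point fixed in the world has none). Each returns a list of dicts, best first, with "score" (0 to 1); they miss things now and then, are a little off and sometimes report something else, mostly with a low value. They report only what shows in the picture. A call takes as long as a camera call.
- models.boxes_of(thing, camera): "at" ([x, y, z] in m, in world coordinates, good to about 4 mm: the middle of the surface that is visible of it).
- models.regions_of(thing, camera): "pixels" (384x512 bool, what is visible of it).
- models.mark_of(thing, camera): "at" ([x, y, z] in m, in world coordinates, good to about 4 mm: a listed point, or the origin of a listed thing).
Readings, each from a call of its own:
- telemetry.current_t(): time.
- telemetry.current_joints(): joint angles.
- telemetry.current_dq(): joint speeds.
- telemetry.current_joint_efforts(): joint torques, N m.
- telemetry.current_ee_pos(): TCP position.
- telemetry.current_tool_rot(): TCP orientation.
- telemetry.current_wrist_force(): force on the tool from outside, world axes, zero at the start.
- telemetry.current_torque(): the same for the moment, N m.
- telemetry.current_opening(): finger opening in m.
- telemetry.current_finger_force(): force on a finger pad.
Only numpy, scipy, OpenCV 4.12 (cv2) and the standard library are available. Lean on these libraries where they do the work, as an engineer would, in place of code of your own. Each camera call takes 0.05 s, during which the arm holds its last target. There are 200 camera calls.

### The job

The end board of the small wooden box has just been glued and still stands a few millimetres off the box. Take packing blocks from the rack and stand them upright in a row, square and centred, in the gap between the end board and the blue clamp's jaw, one or two as the gap needs, until the jaw's short travel can close what is left; then slide the jaw by its upright peg handle against the blocks until you feel the board pressed fully home on the box, firmly but without brute force. The board springs back if the handle is let go, so finish while still holding the handle and keeping the board pressed home; leave spare blocks in the rack and do not disturb the cup or the tins.

Things in the scene. Friction and masses are not known exactly. Their poses are not given: they have to be found in the camera images.
- jig: Fixed gluing cradle: plywood bed 100 x 335 x 12 mm carrying the wooden box (90 mm wide), its end board and the blue clamp; may be turned. Origin at worktop level on the centre line, below where the end board's outer face is when home. +y runs along the centre line from box to clamp, z up; bed from y = -110 to +225 mm. Blocks stand on the bed top, z = 12 mm.
- end_board (a joint): Travel of the glued end board (90 mm wide, 8 mm thick, top edge 54.5 mm above the worktop) towards the box, in m: 0 = standing 8 mm off, 0.008 = fully home. A spring pushes it off the box again: about 3 N starts it moving, about 9 N holds it home.
- end_board_face (a point): Centre of the end board's outer face (the side towards the clamp), 33.5 mm above the worktop. One end of the gap.
- jaw: Blue sliding clamp jaw, cork face, 80 mm wide, top edge 55 mm above the worktop, with a dark upright peg handle. Slides along the cradle's -y towards the end board, at most 44 mm from fully back (starts 0 to 4 mm forward of that); friction about 1 N, no spring. Origin on the centre line below its cork face, 13 mm above the worktop; +y away from the end board, z up.
- jaw_face (a point): Centre of the jaw's cork face. The other end of the gap. With the jaw fully back the gap is 42 to 76 mm, different each time.
- rack: Fixed low wooden rack, 64 x 140 mm, 22 mm tall, with three slots 40 mm apart along its y axis (slot floors 8 mm above the worktop, slots 28 mm wide); origin at worktop level under its middle; z up. It may be turned. A block stands in each slot.
- cup: Small white patterned cup with handle, 58 x 84 x 49 mm, loose, a bystander; origin at the middle of its underside.
- small_tin: Small food tin, 58 mm across, 72 mm tall, loose, a bystander; origin at the middle of its underside.
- tomato_tin: Low food tin, 75 mm across, 58 mm tall, loose, a bystander; origin at the middle of its underside.
- jaw_handle (a point): Middle of the round upright peg handle on the jaw: diameter 22 mm, straight from 53 mm up to its top at 107 mm above the worktop; the point lies on its axis, 85 mm above the worktop and 40 mm behind the cork face. It moves with the jaw.
- packer_a_mid (a point): Centre of a loose packing block of pale wood with cork faces, 46 mm wide (its x), 24 mm thick (its y, the way it fills the gap), 70 mm tall (z), about 45 g, standing at the start in the slot at the -y end of the rack. The point is 35 mm above its underside.
- packer_b_mid (a point): Centre of a loose packing block of pale wood with cork faces, 46 mm wide (its x), 24 mm thick (its y, the way it fills the gap), 70 mm tall (z), about 45 g, standing at the start in the slot at the middle of the rack. The point is 35 mm above its underside.
- packer_c_mid (a point): Centre of a loose packing block of pale wood with cork faces, 46 mm wide (its x), 24 mm thick (its y, the way it fills the gap), 70 mm tall (z), about 45 g, standing at the start in the slot at the +y end of the rack. The point is 35 mm above its underside.

How it is judged:
By the outcome, as a careful person would: the job done as asked, in the order asked, and still so for the second after the job is handed in, while the arm keeps its last pose, push and grip.
It also fails if it takes over 58 s, if anything falls off the work surface, if the arm or the gripper's body presses on something with over 40 N, if the wrist force passes 120 N, or if a joint passes its speed limit or range.

## Working session

There is one attempt and no reset: what is moved stays moved. The work goes in short steps, each a Python script; the robot and the scene stay as the last script left them, time stands still between calls to the robot, and variables do not carry over. Pictures are saved under pics/ and viewed, at most 10 in all, crops included, and the job is handed in when it is done.

```bash
mkdir -p pics; ls; python3 - <<'E'
from plant import r, vision, models, telemetry
import cv2, numpy as np
for c in ("top","side"):
    im=vision.snapshot(c); cv2.imwrite(f"pics/{c}0.png",im[:,:,::-1])
    k=vision.get_calibration(c); print(c,np.round(k["position"],3),np.round(k["orientation"],3),round(k["fx"]),k["D"])
    for n in ["jig","end_board_face","jaw","jaw_face","jaw_handle","rack","packer_a_mid","packer_b_mid","packer_c_mid","cup","small_tin","tomato_tin"]:
        print(n,[(np.round(d["at"],3).tolist(),round(d["score"],2)) for d in models.mark_of(n,c)[:4]])
print(telemetry.current_t())
E
```

```text
pics
top [ 0.452 -0.34   1.259] [ 0.008 -0.702  0.712 -0.01 ] 478 [0.0248696 0.        0.        0.        0.       ]
jig [([0.594, -0.236, -0.001], 0.9), ([0.602, -0.157, 0.035], 0.6)]
end_board_face [([0.59, -0.223, 0.033], 0.54)]
jaw [([0.599, -0.158, 0.012], 0.86)]
jaw_face [([0.601, -0.157, 0.032], 0.84)]
jaw_handle [([0.608, -0.124, 0.086], 0.69)]
rack [([0.417, -0.258, 0.004], 0.96)]
packer_a_mid [([0.419, -0.294, 0.043], 0.73)]
packer_b_mid [([0.422, -0.253, 0.044], 0.5), ([0.415, -0.256, 0.003], 0.39)]
packer_c_mid [([0.413, -0.21, 0.042], 0.63)]
cup [([0.418, -0.049, -0.003], 0.76)]
small_tin [([0.432, -0.531, -0.003], 0.59)]
tomato_tin [([0.421, -0.628, 0.004], 0.81), ([0.429, -0.529, -0.0], 0.23)]
side [0.447 0.433 0.665] [ 0.007 -0.034  0.897 -0.441] 416 [-0.03299082  0.          0.          0.          0.        ]
jig [([0.587, -0.228, -0.003], 0.7)]
end_board_face [([0.591, -0.217, 0.036], 0.6)]
jaw [([0.598, -0.157, 0.012], 0.88)]
jaw_face [([0.6, -0.159, 0.03], 0.85), ([0.607, -0.122, 0.089], 0.69)]
jaw_handle [([0.607, -0.118, 0.088], 0.76)]
rack [([0.419, -0.254, 0.0], 0.82)]
packer_a_mid [([0.415, -0.293, 0.044], 0.51)]
packer_b_mid [([0.418, -0.257, 0.043], 0.58)]
packer_c_mid [([0.418, -0.213, 0.041], 0.91), ([0.432, -0.531, -0.002], 0.29)]
cup [([0.421, -0.052, -0.002], 0.84)]
small_tin [([0.434, -0.531, -0.0], 0.65)]
tomato_tin [([0.424, -0.631, -0.003], 0.71)]
1.3
```

View pics/top0.png

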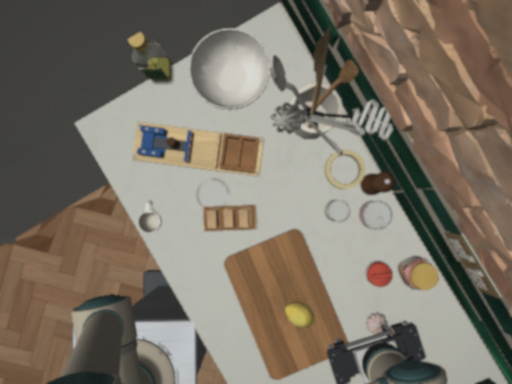

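View pics/side0.png

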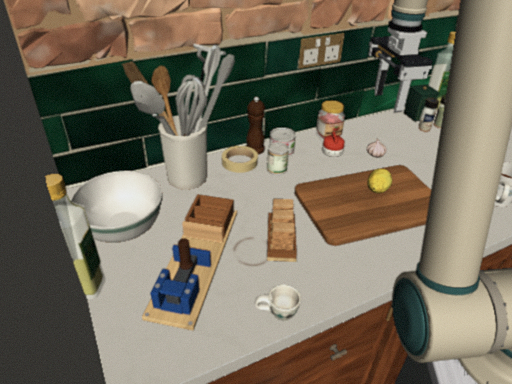

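The top view shows the jig at about (200,150) with the box on the right and the blue jaw on the left. The rack, holding three blocks, is at (230,218), the cup at (150,218), and the tins at (338,210) and (376,214). The side view agrees. Next I'll refine the angles and the gap with metric warps.

```bash
cat > h.py <<'E'
import numpy as np, cv2
from scipy.spatial.transform import Rotation as R
from plant import r, gripper_to, inverse_kinematics, vision, models, telemetry
def cam(c):
    k=vision.get_calibration(c); q=k["orientation"]
    Rc=R.from_quat([q[1],q[2],q[3],q[0]]).as_matrix()
    K=np.array([[k["fx"],0,k["cx"]],[0,k["fy"],k["cy"]],[0,0,1]])
    return K,np.array(k["D"]),Rc,np.array(k["position"])
def project(c,P):
    K,D,Rc,p=cam(c)
    return cv2.projectPoints(np.float64(P).reshape(-1,1,3),cv2.Rodrigues(Rc.T)[0],-Rc.T@p,K,D)[0][:,0]
def unproj(c,uv,z):
    K,D,Rc,p=cam(c)
    d=cv2.undistortPoints(np.float64(uv).reshape(-1,1,2),K,D)[:,0]
    d=np.c_[d,np.ones(len(d))]@Rc.T
    return p+d*((z-p[2])/d[:,2])[:,None]
def warp(c,im,z,x0,x1,y0,y1,s):   # rows: x down from x1 to x0; cols: y from y1 to y0
    xs=np.arange(x1,x0,-s); ys=np.arange(y1,y0,-s)
    X,Y=np.meshgrid(xs,ys,indexing="ij")
    m=project(c,np.c_[X.ravel(),Y.ravel(),np.full(X.size,z)]).reshape(*X.shape,2).astype(np.float32)
    return cv2.remap(im,m[...,0],m[...,1],cv2.INTER_CUBIC)
E
python3 - <<'E'
from h import *
ims={c:vision.snapshot(c) for c in("top","side")}
for c in ims:
    for n,z in(("jig",.012),("jaw",.055),("rack",.022),("end_board",.0545)):
        for d in models.regions_of(n,c)[:1]:
            v,u=np.nonzero(d["pixels"]); P=unproj(c,np.c_[u,v],z)[:,:2]*1000
            b=cv2.minAreaRect(P.astype(np.float32)); print(c,n,round(d["score"],2),len(u),np.round(b[0],1),np.round(b[1],1),round(b[2],1))
a=warp("top",ims["top"],.055,.54,.66,-.36,-.04,.0004)
b=warp("side",ims["side"],.055,.54,.66,-.36,-.04,.0004)
im=np.vstack([a,b])[:,:,::-1].copy()
for i in range(0,800,100): im[::300,i:i+1]=255; cv2.line(im,(i,0),(i,8),(0,0,255),1)
cv2.imwrite("pics/jig.png",im)
a=warp("top",ims["top"],.078,.36,.48,-.36,-.16,.0004);b=warp("side",ims["side"],.078,.36,.48,-.36,-.16,.0004)
cv2.imwrite("pics/rack.png",np.vstack([a,b])[:,:,::-1])
E
```

```text
top jig 0.89 3621 [ 598.5 -173.1] [335.9 102.9] 82.4
top jaw 0.85 603 [ 606.5 -116.6] [98.8 79.3] 81.9
top rack 0.98 722 [ 418.7 -254.8] [ 66.  138.1] 1.4
top end_board 0.55 163 [ 591.1 -228.3] [12.3 86.6] 82.0
side jig 0.65 4053 [ 599.9 -187.4] [381.7 117.2] 82.8
side rack 0.73 603 [ 419.2 -236.7] [ 64.9 152. ] 1.5
side end_board 0.62 625 [ 587.1 -202.2] [47.2 98.3] 81.4
```

View pics/jig.png

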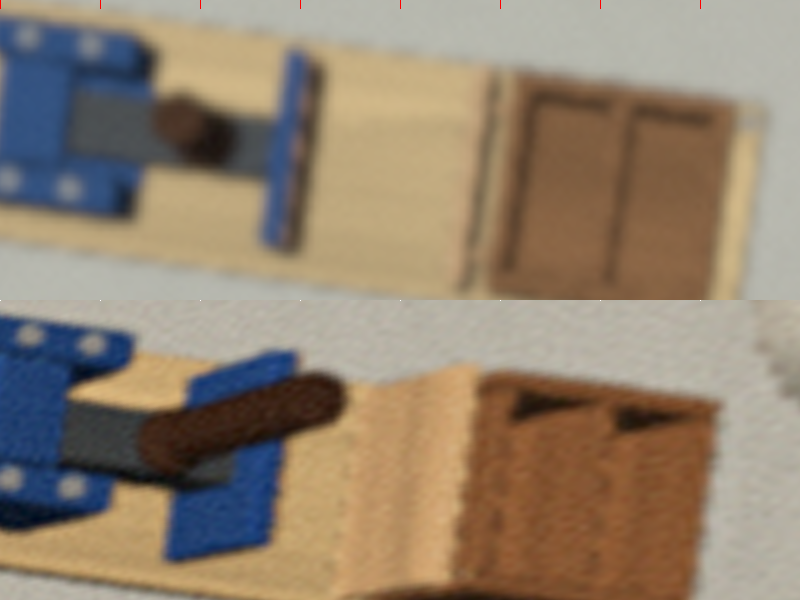

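View pics/rack.png

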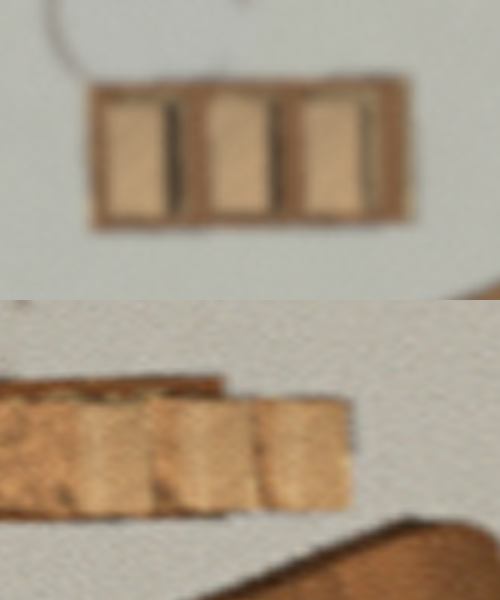

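The jig yaw is about -7.6° with its origin near (0.591, -0.230), and the gap is about 62 mm. The rack yaw is about 1.4°, centred at (0.419, -0.255). In the jig warp the cork face is at column 300 and the board face at about column 458. In the rack warp the block tops are at columns 138, 240 and 336, row 155. The first block is needed whether the gap takes one or two, so I'll place it and check the gap again.

```bash
cat >> h.py <<'E'
JO=np.array([.5909,-.2301]); JY=np.array([.1323,.9912]); JX=np.array([JY[1],-JY[0]])
RO=np.array([.4187,-.2548]); ra=np.radians(1.4); RX=np.array([np.cos(ra),np.sin(ra)]); RY=np.array([-RX[1],RX[0]])
def J(x,y,z): return [*(JO+JX*x+JY*y),z]
def K(x,y,z): return [*(RO+RX*x+RY*y),z]
def quat(yd):   # tool down, y axis along yd; the sign nearer mid-range of last joint
    best=None
    for s in(1,-1):
        y=np.array([*yd,0])*s; z=np.array([0,0,-1.])
        q=R.from_matrix(np.c_[np.cross(y,z),y,z]).as_quat(); q=[q[3],q[0],q[1],q[2]]
        j=inverse_kinematics([.5,-.25,.2],q)
        if j is not None and (best is None or abs(j[5])<best[0]): best=(abs(j[5]),q)
    return best[1]
def st(m): print(m,"t",round(telemetry.current_t(),2),np.round(telemetry.current_ee_pos(),4),"F",np.round(telemetry.current_wrist_force(),1),"op",round(telemetry.current_opening(),4))
def fetch(slot,y):
    q=quat(RX); gripper_to(.07,25)
    r.move_to(K(0,slot,.16),q); print("guard",r.move_l(K(0,slot,.061),vel=.2,guard=8)); gripper_to(.03,25); st("grip")
    r.move_l(K(0,slot,.165),vel=.25); qj=quat(JX)
    r.move_to(J(0,y,.165),qj); r.move_l(J(0,y,.085),vel=.2); st("above")
    print("guard",r.move_l(J(0,y,.062),vel=.04,guard=4)); st("down")
    gripper_to(.064); r.move_l(J(0,y,.165),vel=.25); st("up")
E
python3 - <<'E'
from h import *
print(np.round(quat(RX),3),np.round(quat(JX),3)); 
fetch(.04,.0235)
r.move_to([.45,-.42,.25],quat(JX)); st("")
ims={c:vision.snapshot(c) for c in("top","side")}
im0=ims["top"]
for c in ims:
    for n in("end_board_face","jaw_face","jaw_handle","packer_a_mid"):
        for d in models.mark_of(n,c)[:3]:
            p=np.array(d["at"]); v=p[:2]-JO; print(c,n,round(d["score"],2),np.round([v@JX,v@JY,p[2]],4))
s=.0003
xs=np.arange(-.06,.06,s);ys=np.arange(-.03,.13,s)
def wj(c,z):
    X,Y=np.meshgrid(xs,ys,indexing="ij"); P=JO+X.ravel()[:,None]*JX+Y.ravel()[:,None]*JY
    m=project(c,np.c_[P,np.full(len(P),z)]).reshape(*X.shape,2).astype(np.float32)
    return cv2.remap(ims[c],m[...,0],m[...,1],cv2.INTER_CUBIC)
im=np.vstack([wj("top",.055),wj("side",.082)])[:,:,::-1].copy()
for k in range(0,16): cv2.line(im,(int(k*.01/s),0),(int(k*.01/s),6),(0,0,255) if k==3 else (0,0,0),1)
cv2.imwrite("pics/j2.png",cv2.resize(im,None,fx=.75,fy=.75,interpolation=cv2.INTER_AREA))
print(np.round(project("top",[J(0,0,0)]),0))
E
```

```text
[0.    0.698 0.716 0.   ] [0.    0.752 0.659 0.   ]
guard False
grip t 5.09 [ 0.4181 -0.2151  0.0618] F [-1.3  0.4  6.2] op 0.0456
above t 6.95 [ 0.5934 -0.2073  0.0858] F [ 0.8 -0.5  1.2] op 0.0461
guard True
down t 7.45 [ 0.5941 -0.2068  0.0654] F [0.7 0.2 2.6] op 0.0461
up t 8.51 [ 0.5935 -0.2066  0.1645] F [ 0.3  0.3 -0.7] op 0.0636
 t 9.56 [ 0.4503 -0.4189  0.2487] F [1.1 0.  1. ] op 0.0638
top end_board_face 0.59 [-0.0042  0.0087  0.0353]
top end_board_face 0.35 [0.0013 0.1124 0.0863]
top jaw_face 0.55 [0.0043 0.0765 0.0311]
top jaw_handle 0.65 [0.003  0.111  0.0847]
top packer_a_mid 0.51 [-0.1624 -0.0796  0.0423]
side end_board_face 0.69 [-0.0019  0.0709  0.0135]
side end_board_face 0.57 [-0.0008  0.0137  0.0353]
side end_board_face 0.22 [-0.1654 -0.0852  0.0437]
side jaw_face 0.88 [-0.0026  0.0743  0.0321]
side jaw_handle 0.65 [0.0031 0.1113 0.0869]
side packer_a_mid 0.79 [-0.1686 -0.0862  0.0419]
[[220. 152.]]
```

View pics/j2.png

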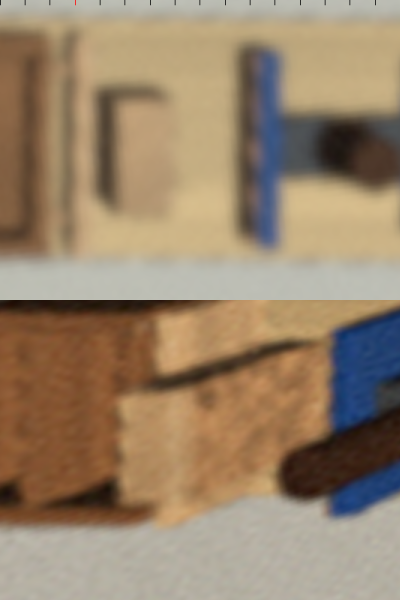

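Block 1 stands square between board and jaw: its top is at columns 113–170, rows 90–215 of the warp. The cork face is at about column 252, i.e. jig y ≈ 71 mm, and the board face is at about 8 mm. That makes the gap about 63 mm. One block would need 63+8-24 = 47 mm of travel, more than the 44 mm available, so two blocks are needed.

```bash
python3 - <<'E'
from h import *
fetch(0,.0495)
q=quat(JY); print(np.round(q,3))
gripper_to(.038,40)
ims={}
r.move_to([.45,-.42,.25],q)
for c in("top","side"):
    ims[c]=vision.snapshot(c)
    for n in("jaw_handle","packer_a_mid"):
        for d in models.mark_of(n,c)[:4]:
            p=np.array(d["at"]); v=p[:2]-JO; print(c,n,round(d["score"],2),np.round([v@JX,v@JY,p[2]],4))
s=.0003
xs=np.arange(-.06,.06,s);ys=np.arange(-.03,.13,s)
def wj(c,z):
    X,Y=np.meshgrid(xs,ys,indexing="ij"); P=JO+X.ravel()[:,None]*JX+Y.ravel()[:,None]*JY
    m=project(c,np.c_[P,np.full(len(P),z)]).reshape(*X.shape,2).astype(np.float32)
    return cv2.remap(ims[c],m[...,0],m[...,1],cv2.INTER_CUBIC)
im=np.vstack([wj("top",.082),wj("top",.107)])[:,:,::-1]
cv2.imwrite("pics/j3.png",cv2.resize(im,None,fx=.75,fy=.75,interpolation=cv2.INTER_AREA)); st("")
E
```

```text
guard False
grip t 12.32 [ 0.4191 -0.2551  0.0618] F [-0.6 -0.3  6. ] op 0.0462
above t 14.23 [ 0.5987 -0.1823  0.0875] F [2.3 1.1 6.2] op 0.0458
guard True
down t 14.44 [ 0.5993 -0.1818  0.0873] F [0.  1.1 4.2] op 0.0459
up t 15.42 [ 0.5977 -0.181   0.1657] F [ 0.4 -0.4 -0.9] op 0.0641
[ 0.     0.998 -0.066  0.   ]
top jaw_handle 0.91 [0.0014 0.1139 0.0846]
top jaw_handle 0.42 [-0.1606 -0.0845  0.0441]
top packer_a_mid 0.66 [-0.1585 -0.0835  0.0445]
side jaw_handle 0.65 [0.0004 0.1106 0.0886]
side packer_a_mid 0.15 [-0.0029  0.0108  0.0365]
 t 17.44 [ 0.4506 -0.4192  0.2497] F [-0.2 -0.2 -0.1] op 0.0381
```

View pics/j3.png

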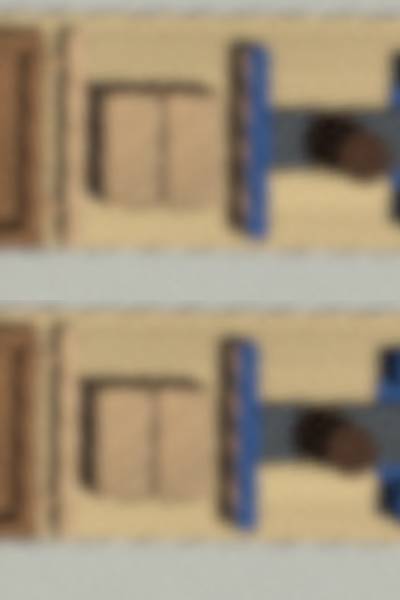

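The guard tripped early at z = 0.087, so block 2 was released about 22 mm above the bed. The warp shows two tops side by side (columns 105–163 and 165–215), so I need to see whether block 2 is seated or leaning.

```bash
python3 - <<'E'
from h import *
a=vision.snapshot("side")[225:330,135:245,::-1]; b=vision.snapshot("top")[115:180,130:240,::-1]
z=lambda i:cv2.resize(i,(440*6//6,int(i.shape[0]*440/i.shape[1])),interpolation=cv2.INTER_CUBIC)
a=cv2.resize(a,None,fx=5,fy=5,interpolation=cv2.INTER_CUBIC)
cv2.imwrite("pics/s4.png",a)
for y in(.0235,.0495):
    for zz in(.012,.082):
        print(y,zz,[np.round((p-[135,225])*5).tolist() for p in project("side",[J(x*.023,y+t*.012,zz) for x,t in((-1,-1),(-1,1),(1,1),(1,-1))])])
E
```

```text
0.0235 0.012 [[384.0, 84.0], [369.0, 122.0], [268.0, 105.0], [285.0, 68.0]]
0.0235 0.082 [[377.0, -35.0], [361.0, 3.0], [255.0, -14.0], [273.0, -51.0]]
0.0495 0.012 [[368.0, 125.0], [352.0, 165.0], [248.0, 148.0], [266.0, 109.0]]
0.0495 0.082 [[360.0, 6.0], [343.0, 45.0], [234.0, 28.0], [253.0, -11.0]]
```

View pics/s4.png

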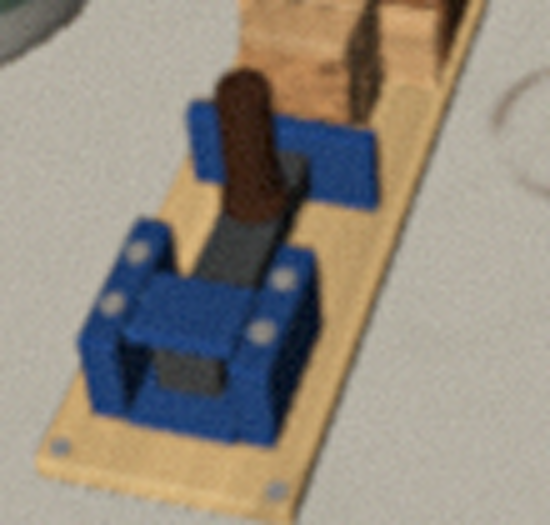

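The crop cuts off the blocks, which sit at the top edge around (300,60). I'll crop again higher up.

```bash
python3 - <<'E'
from h import *
a=vision.snapshot("side")[190:265,165:240,::-1]
a=cv2.resize(a,None,fx=7,fy=7,interpolation=cv2.INTER_CUBIC); cv2.imwrite("pics/s5.png",a)
for y in(.0235,.0495):
    for zz in(.012,.082):
        print(y,zz,[np.round((p-[165,190])*7).tolist() for p in project("side",[J(x*.023,y+t*.012,zz) for x,t in((-1,-1),(-1,1),(1,1),(1,-1))])])
E
```

```text
0.0235 0.012 [[328.0, 362.0], [307.0, 416.0], [165.0, 393.0], [189.0, 340.0]]
0.0235 0.082 [[318.0, 196.0], [296.0, 249.0], [146.0, 226.0], [172.0, 173.0]]
0.0495 0.012 [[305.0, 420.0], [283.0, 477.0], [137.0, 452.0], [163.0, 397.0]]
0.0495 0.082 [[294.0, 253.0], [270.0, 309.0], [117.0, 284.0], [144.0, 230.0]]
```

View pics/s5.png

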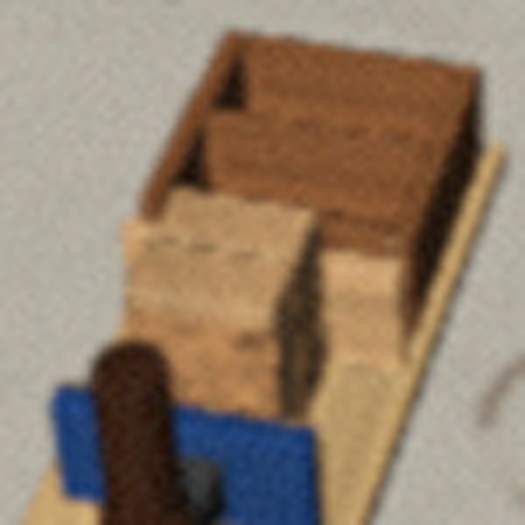

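Both block tops are level and abutting, with the seam at about row 245 and the front edge at about row 310, so block 2 is standing upright. Now I'll grip the peg and press.

```bash
python3 - <<'E'
from h import *
q=quat(JY); gripper_to(.048,40)
r.move_to(J(.001,.1118,.18),q)
print("down guard",r.move_l(J(.001,.1118,.094),vel=.15,guard=8)); st("")
gripper_to(.015,40); st("grip")
def jf():
    p=np.array(telemetry.current_ee_pos()); f=np.array(telemetry.current_wrist_force())[:2]; v=p[:2]-JO
    return v@JY*1000, f@JY, f@JX
y0=jf()[0]/1000; x0=float((np.array(telemetry.current_ee_pos())[:2]-JO)@JX)
print(np.round(jf(),2))
y=y0; n=0
while y>y0-.036:
    y-=.002
    g=r.move_l(J(x0,y,.094),vel=.03,guard=15); a=jf(); print(round(y*1000,1),np.round(a,1),g)
    if g or a[1]>13: break
st("end"); r.hold(.3); print(np.round(jf(),2))
E
```

```text
down guard False
 t 20.02 [ 0.6073 -0.1202  0.0947] F [-0.2 -0.4  0.5] op 0.0483
grip t 20.56 [ 0.607  -0.1194  0.0946] F [0.  0.7 3.3] op 0.0212
[ 1.119e+02  7.100e-01 -6.000e-02]
109.9 [109.8   0.5  -1.2] False
107.9 [107.6   1.   -1.5] False
105.9 [105.6   0.2  -1.7] False
103.9 [103.6  -0.4  -2. ] False
101.9 [101.6   0.3  -2.7] False
99.9 [99.7  0.6 -1.2] False
97.9 [97.8  0.9 -1.3] False
95.9 [96.3  1.4 -0.8] False
93.9 [95.1  3.6 -2.2] False
91.9 [93.7  5.4 -0.6] False
89.9 [92.2  6.2 -1. ] False
87.9 [90.8  7.2 -1.1] False
85.9 [89.3  9.3 -1.1] False
83.9 [88.4 10.5 -1.2] False
81.9 [88.3 16.2 -1.2] False
end t 24.31 [ 0.6037 -0.1427  0.0947] F [ 1.  16.2  7.7] op 0.0212
[88.3  15.9  -0.58]
```

The force ramped from 3 N to 10 N over 8 mm, then hit a hard stop at handle y = 88.3 mm (48 mm of blocks plus 40 mm), which matches the board being fully home. I'll take one last look.

```bash
python3 - <<'E'
from h import *
a=vision.snapshot("side")[185:325,125:305,::-1]
cv2.imwrite("pics/s6.png",cv2.resize(a,None,fx=4,fy=4,interpolation=cv2.INTER_CUBIC)); st("")
E
```

```text
t 24.66 [ 0.6037 -0.1427  0.0946] F [ 1.9 16.1  6.9] op 0.0213
```

View pics/s6.png

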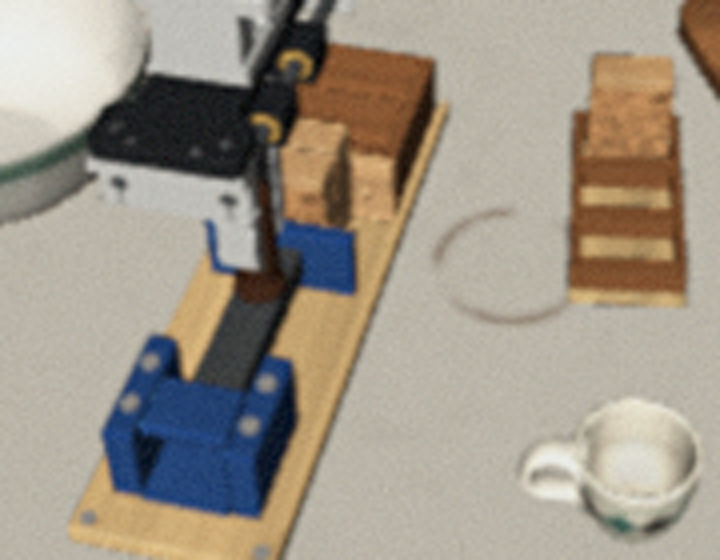

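The blocks stand upright between board and jaw at (320,170), and the board is tight against the box at (375,170). The spare block is in the rack at (630,100) and the cup is untouched. I'm handing it in.

```bash
python3 -c "
from plant import r
print(r.sign_off())"
```

```text
the job is handed in; nothing more can be done
None
```

I handed the job in with two blocks in the gap and the jaw held by its peg at about 16 N, pressing the board fully home on the box; block 2 was released about 22 mm too high but stood upright, the spare block is in the rack, and the cup looks undisturbed (the tins were out of the last view).

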